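# Tag out the microscope index table and hold its plunger back

### The job

Tag out the index table before it is turned: take the red tag from its rack and hang it by its eye on the peg of the tag stand, hanging freely. Only then grip the red plunger knob on the index table, pull it all the way up against its spring so that the pin is clear of its hole in the disc, and finish while still holding it there. Leave the blue tag and the other things on the bench where they are.

Things in the scene. Friction and masses are not known exactly. Their poses are not given: they have to be found in the camera images.
- red_tag: Loose red plastic tag with a white field: upright plate 60 mm wide (its y), 130 mm tall (z), 10 mm thick (x), about 80 g. Origin: centre of its lower edge. A round 30 mm eye goes through its thickness, centred 85 mm above the lower edge; 30 mm of solid plate above the eye to grip. Starts upright in either slot of the rack, whose walls reach 30 mm up its sides with 1.5 mm play.
- red_tag_eye (a point): Centre of the red tag's 30 mm eye (mid thickness).
- blue_tag: The same tag in blue, in the other slot (centres of the slots 76 mm apart, side by side along the rack's y). To be left standing there.
- tag_rack: Fixed wooden rack 60 x 154 x 36 mm (its x, y, z) with two slots; origin at the centre of its underside. The slots' floor is 6 mm above the bench; the tags' faces look along the rack's x.
- tag_stand: Fixed steel stand: round base 90 mm across, 10 mm high; 12 mm post 153 mm high; and a round 8 mm peg that leaves the post at 150 mm height towards the stand's own -x (roughly to the robot), rising to 165 mm at its tip, 55 mm out, with an 11 mm yellow ball. Nothing stands above the peg. Origin: centre of the underside.
- peg_tip (a point): Centre of the yellow ball on the peg's tip: (-55, 0, 165) mm in the stand's frame.
- peg_mid (a point): Middle of the peg on its axis: (-27.5, 0, 157.5) mm in the stand's frame. A tag hanging here has its eye's centre about 11 mm below this point.
- index_table: Fixed index table: dark base 210 x 160 x 12 mm (x, y, z); aluminium disc 150 mm across, top at 30 mm, with four objectives (up to 79 mm high, the nearest's axis 50 mm from the plunger's, on its +x side); on its -x side a blue bracket 30 mm wide (y), top at 60 mm, that holds the plunger upright. Origin: centre of the underside.
- seat_hole (a point): Mouth of the plunger's seat hole, on the disc's top, straight below the knob: (-37, 0, 30) mm in the index table's frame.
- plunger_knob (a point): Centre of the plunger's red cylindrical knob, 24 mm in diameter and 28 mm tall, upright; at rest its underside is 76 mm and its top 104 mm above the bench. Below it is only a bushing 18 mm in diameter on the bracket. It rises as it is pulled.
- pin_tip (a point): Lower end of the plunger's 8 mm pin; at rest it sits 8 mm deep in the seat hole. It rises with the knob.
- plunger (a joint): Plunger lift in m: 0 seated, 0.015 against its upper stop (straight up). The spring pulls it down with about 5 N at 0 and 11 N at 0.015; it snaps back when let go.
- oil_bottle: Amber bottle, 34 mm across, 75 mm tall; bystander. Origin at its underside.
- lens_canister: Black lens canister, 42 mm across, 66 mm tall; bystander. Origin at its underside.
- spare_objective: Steel objective, 28 mm across, 45 mm tall; bystander. Origin at its underside.
- slide_box: Green slide box 85 x 100 x 34 mm; bystander. Origin at its underside.
- petri_dish: Clear dish 90 mm across, 15 mm high; bystander. Origin at its underside.
- screwdriver: Yellow screwdriver 160 mm long, lying on the bench along its x; bystander.
There are look-alikes about, which are no part of the job. Leave any pink or turquoise look-alike of the tag_stand alone.

How it is judged:
On the way, in this order (a step that is already met when the one before it is completed fails the run):
1. the red tag hangs by its eye on the peg, let go (x of red_tag_eye in the frame of tag_stand between -0.055 and 0.004 m and y of red_tag_eye in the frame of tag_stand between -0.014 and 0.014 m and z of red_tag_eye in the frame of tag_stand between 0.125 and 0.16 m and angle between red_tag's own z axis and vertical below 0.45 rad and contact force between red_tag and tag_stand above 0.3 N and contact force between red_tag and the arm below 0.1 N and contact force between red_tag and the fingers below 0.1 N and linear speed of red_tag below 0.05 m/s), for 0.2 s.
2. then the plunger is pulled all the way up in the gripper's fingers (value of joint plunger above 0.012 m and contact force between the fingers and index_table above 3 N), for 0.2 s.
At the end, for the whole second after the job is handed in: The red tag hangs still by its eye on the peg (eye centre between post and peg tip, within 14 mm sideways, within 25 degrees of upright), untouched by the robot; the plunger is held up by the fingers more than 12 of its 15 mm; the blue tag is within 20 mm of its start (all of step 1 and all of step 2 and distance of blue_tag from where it was at the start of the episode below 0.02 m); the arm keeps its last pose, push and grip.
It fails at once if a bystander is moved more than 30 mm (distance of any of oil_bottle, lens_canister, spare_objective, slide_box, petri_dish, screwdriver from where it was at the start of the episode above 0.03 m).
It fails at once if the blue tag is taken out or moved more than 20 mm (distance of blue_tag from where it was at the start of the episode above 0.02 m).
It also fails if it takes over 56 s, if anything falls off the work surface, if the arm or the gripper's body presses on something with over 40 N, if the wrist force passes 120 N, or if a joint passes its speed limit or range.

### The arm

A 7-joint arm with a two-finger parallel gripper is mounted at the origin on the work surface. World frame = base frame: x ahead of the robot, y to its left, z up, the work surface at z = 0. Lengths are in m, angles in rad, forces in N, time in s.
With the tool pointing down it reaches from about 0.425 to 0.8 m from the base axis. Payload 8.3 kg.
Tool frame: the origin (TCP) lies between the finger pads; the fingertips stand 19 mm ahead of it and the grasp point (between the pads) is the TCP; z points along the fingers, y is the line along which they close (so a half turn about z gives the same grasp; the last joint's range is limited). The gripper opens to 85 mm and grips with 20 to 120 N. Pads are 22 mm wide; open, the fingers measure 114 mm over their backs; the gripper's body (76 mm by 85 mm) begins 54 mm behind the grasp point. The pads swing forward as they close: fully open they stand 13 mm farther back than shut.
Start: joints at [-1.276, 0.383, 0.016, 1.37, -0.006, 1.388, -0.046], TCP at [0.219, 0.585, 0.25] pointing down, gripper open.
Joint ranges: [-2.95, 2.95], [-0.25, 2.06], [-1.52, 1.56], [0.18, 2.33], [-1.44, 4.58], [0.02, 2.06], [-3.01, 3.01]. Speed limits (rad/s): [2.39, 2.39, 3.01, 3.01, 3.14, 3.14, 3.14].

### API

Orientations are given as a unit quaternion [w, x, y, z].
In Python, from rig import env gives the robot as it stands. Calls block until the motion is done:
- env.move_to(position, orientation): joint-space move of the TCP to a pose.
- env.servo_line(position, feed=0.15, attitude=None, until_force=None): straight line of the TCP; attitude=None keeps the orientation; feed is the mean speed in m/s. With until_force (N) it stops when the force on the tool has changed by that much, and returns True; else False.
- env.movej(angles): joint-space move.
- env.grip(opening): opening from 0.0 (shut) to 1.0 (fully open); the grip force is fixed at half the most; returns when the fingers have stopped.
- env.pause(seconds).
- env.solve_ik(position, orientation): joint angles nearest the present ones, or None.
- env.camera(name): name is "scene" or "side" or "wrist"; returns a dict with "color" (400x640x3 uint8, blue, green, red), "z_map" (400x640 float32, m along the optical axis (not along the pixel's ray), 0 where there is no reading), "fovy" (degrees; the focal length in pixels is half the picture's height over the tangent of half this angle, whatever the lens; pixels are square), "cx", "cy" (the principal point, pixels), "camera_from_world" (4x4, takes a point from world to camera coordinates); the wrist camera has in their place "T_tool_cam" (4x4, takes a point from camera to tool coordinates, whose origin is the TCP and whose axes are the flange's). Camera axes: x right, y down, z forward; pixel columns grow to the right and rows downward; lengths in m; the calibration is good to about 2 mm. A picture is of the moment at which its call begins: read the wrist's pose just before it.
A pose or a line that the arm cannot do raises env.MotionError and nothing moves.
- env.finish_job(): hands the job in; it is judged then, once.
Trained networks look in the newest picture that a camera, given by its name, has taken for a name from the list of things; names that differ only in an ending like _2 or _b are one class to them, and where a whole thing is asked for, a point or a joint stands for the part that bears it (a point fixed in the world has none). Each returns a list of dicts, best first, with "score" (0 to 1); they miss things now and then, are a little off and sometimes report something else, mostly with a low value. They report only what shows in the picture. A call takes as long as a camera call. They do not tell look-alikes from the thing itself.
- env.trace(target, camera): "region" (400x640 bool, what is visible of it) and "rect" ([left, top, right, bottom] in pixels, round what is visible of it).
Readings, each from a call of its own:
- env.current_time(): time.
- env.current_joints(): joint angles.
- env.current_joint_velocities(): joint speeds.
- env.current_joint_torque(): joint torques, N m.
- env.current_tool_pos(): TCP position.
- env.current_tool_rot(): TCP orientation.
- env.current_force(): force on the tool from outside, world axes, zero at the start.
- env.current_wrist_torque(): the same for the moment, N m.
- env.current_gripper_width(): opening from 0.0 (shut) to 1.0 (fully open).
- env.current_finger_force(): force on a finger pad.
Only numpy, scipy, OpenCV 4.12 (cv2) and the standard library are available. Lean on these libraries where they do the work, as an engineer would, in place of code of your own. Each camera call takes 0.05 s, during which the arm holds its last target. There are 200 camera calls.

## Working session

There is one attempt and no reset: what is moved stays moved. The work goes in short steps, each a Python script; the robot and the scene stay as the last script left them, time stands still between calls to the robot, and variables do not carry over. Pictures are saved under pics/ and viewed, at most 10 in all, crops included, and the job is handed in when it is done.

```bash
ls; mkdir -p pics; cat > h.py <<'E'
import numpy as np, cv2
from rig import env
def f(c): return 200/np.tan(np.radians(c["fovy"])/2)
def world_from_cam(c):
    if "camera_from_world" in c: return np.linalg.inv(np.array(c["camera_from_world"]))
    from scipy.spatial.transform import Rotation as R
    q=c["q"]; T=np.eye(4); T[:3,:3]=R.from_quat([q[1],q[2],q[3],q[0]]).as_matrix(); T[:3,3]=c["p"]
    return T@np.array(c["T_tool_cam"])
def shot(name):
    p,q=env.current_tool_pos(),env.current_tool_rot()
    c=env.camera(name); c["p"]=p; c["q"]=q; return c
def cloud(c,mask):
    v,u=np.nonzero(mask&(c["z_map"]>0)); z=c["z_map"][v,u]; F=f(c)
    P=np.c_[(u-c["cx"])/F*z,(v-c["cy"])/F*z,z,np.ones(len(z))]
    return (world_from_cam(c)@P.T).T[:,:3]
E
python3 - <<'E'
from h import *
for n in ["scene","side"]:
    c=shot(n); cv2.imwrite(f"pics/{n}0.png",c["color"])
    print(n,f(c),world_from_cam(c)[:3].round(3).tolist())
    for t in ["red_tag","blue_tag","tag_rack","tag_stand","index_table","plunger_knob"]:
        for d in env.trace(t,n)[:4]:
            P=cloud(c,d["region"])
            print(t,round(d["score"],2),np.round(d["rect"]).tolist(),d["region"].sum(), np.percentile(P,[2,50,98],axis=0).round(3).tolist() if len(P) else None)
print(env.current_time())
E
```

```text
pics
scene 402.05494982536675 [[-0.001, 0.573, -0.82, 1.284], [1.0, 0.02, 0.013, -0.06], [0.024, -0.82, -0.572, 0.644]]
red_tag 0.86 [435.0, 202.0, 470.0, 243.0] 967 [[0.44, 0.231, 0.001], [0.571, 0.26, 0.087], [0.581, 0.319, 0.138]]
blue_tag 0.78 [465.0, 199.0, 504.0, 237.0] 875 [[0.504, 0.303, 0.016], [0.55, 0.331, 0.089], [0.559, 0.375, 0.138]]
blue_tag 0.65 [194.0, 173.0, 232.0, 258.0] 1164 [[0.501, -0.337, 0.001], [0.562, -0.297, 0.012], [0.6, -0.256, 0.163]]
blue_tag 0.19 [305.0, 193.0, 380.0, 271.0] 4154 [[0.439, -0.069, 0.006], [0.581, 0.005, 0.031], [0.641, 0.083, 0.093]]
tag_rack 0.59 [425.0, 231.0, 499.0, 265.0] 1395 [[0.544, 0.217, 0.002], [0.578, 0.288, 0.032], [0.605, 0.375, 0.04]]
tag_stand 0.98 [133.0, 204.0, 183.0, 304.0] 1687 [[0.575, -0.445, 0.002], [0.697, -0.381, 0.012], [0.736, -0.341, 0.165]]
tag_stand 0.59 [193.0, 170.0, 231.0, 257.0] 1089 [[0.514, -0.336, 0.004], [0.562, -0.297, 0.012], [0.601, -0.258, 0.165]]
index_table 0.96 [304.0, 196.0, 379.0, 271.0] 4153 [[0.437, -0.069, 0.006], [0.58, 0.005, 0.031], [0.641, 0.084, 0.091]]
plunger_knob 0.31 [192.0, 174.
[... 592 characters left out ...]
.0, 303.0, 190.0] 546 [[0.51, 0.212, -0.001], [0.542, 0.26, 0.025], [0.603, 0.357, 0.038]]
tag_stand 0.78 [385.0, 264.0, 419.0, 325.0] 1017 [[0.494, -0.478, 0.001], [0.535, -0.441, 0.01], [0.577, -0.396, 0.164]]
tag_stand 0.68 [423.0, 235.0, 455.0, 291.0] 877 [[0.645, -0.429, 0.002], [0.689, -0.389, 0.01], [0.736, -0.344, 0.165]]
tag_stand 0.64 [362.0, 235.0, 398.0, 289.0] 929 [[0.513, -0.344, -0.002], [0.555, -0.305, 0.01], [0.658, -0.16, 0.164]]
index_table 0.94 [275.0, 196.0, 355.0, 247.0] 2345 [[0.432, -0.076, 0.003], [0.517, -0.019, 0.028], [0.628, 0.074, 0.091]]
plunger_knob 0.47 [298.0, 198.0, 308.0, 220.0] 93 [[0.487, -0.006, -0.003], [0.496, 0.003, 0.093], [0.575, 0.159, 0.105]]
0.7
```

```bash
python3 - <<'E'
import cv2,numpy as np
a=cv2.imread("pics/scene0.png")[150:320,110:520]; b=cv2.imread("pics/side0.png")[130:340,240:480]
a=cv2.resize(a,None,fx=1.95,fy=1.75); b=cv2.resize(b,(320,280),interpolation=cv2.INTER_CUBIC)
o=np.zeros((600,800,3),np.uint8); o[:a.shape[0],:a.shape[1]]=a[:, :800]; o[300:580,:320]=b
cv2.imwrite("pics/v1.png",o)
E
```

```text
(no output)
```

View pics/v1.png

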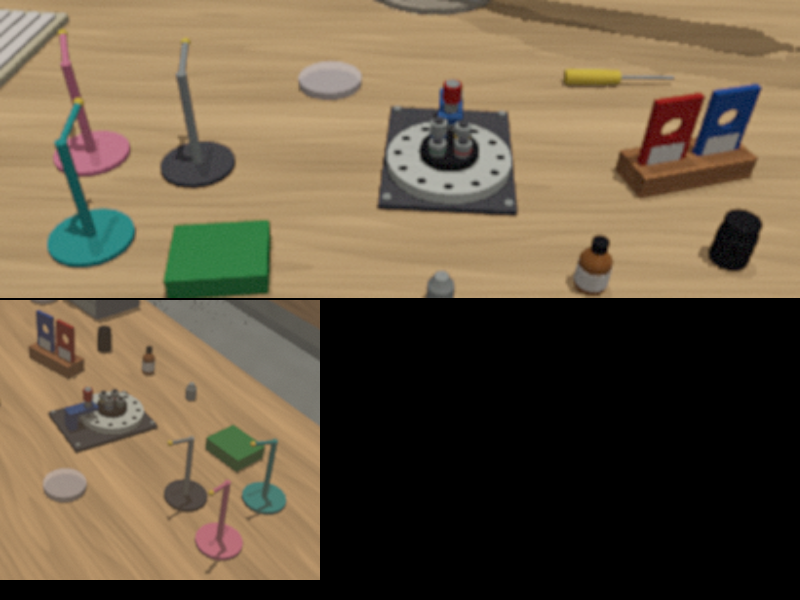

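The steel stand is the grey one at scene (212,215); the pink and teal ones at (155,230) are decoys. The red tag is at (452,222), nearer the middle than the blue one, and the knob is at (341,204). Next I'll take close views with the wrist camera.

```bash
python3 - <<'E'
from h import *
q=env.current_tool_rot(); print(q)
ims=[]
for n,xy,t in [("rack",(0.53,0.27),["red_tag","blue_tag","tag_rack"]),("table",(0.5,0.0),["plunger_knob","index_table"]),("stand",(0.53,-0.297),["tag_stand"])]:
    env.move_to([*xy,0.34],q); env.pause(.3)
    c=shot("wrist"); print(n,np.round(c["p"],3),np.round(c["q"],3)); ims.append(c["color"]); np.savez(f"{n}.npz",T=world_from_cam(c),**{k:c[k] for k in("color","z_map","cx","cy","fovy")})
    cv2.imwrite(f"pics/w_{n}.png",c["color"])
    for k in t:
        for i,d in enumerate(env.trace(k,"wrist")[:3]):
            P=cloud(c,d["region"]); np.save(f"m_{n}_{k}_{i}.npy",d["region"])
            print(k,round(d["score"],2),np.round(d["rect"]).tolist(),np.percentile(P,[2,50,98],axis=0).round(3).tolist() if len(P) else None)
print(np.round(c["T_tool_cam"],3).tolist(),f(c),env.current_time())
o=np.zeros((600,800,3),np.uint8)
for i,m in enumerate(ims): r,k=divmod(i,2); o[r*250:r*250+250,k*400:k*400+400]=cv2.resize(m,(400,250),interpolation=cv2.INTER_AREA)
cv2.imwrite("pics/v2.png",o)
E
```

```text
[-4.36636987e-05  1.77955058e-01  9.84038615e-01 -1.05063701e-05]
rack [0.53  0.271 0.34 ] [-0.     0.177  0.984 -0.   ]
red_tag 0.92 [295.0, 172.0, 348.0, 232.0] [[0.553, 0.232, 0.034], [0.563, 0.261, 0.115], [0.574, 0.288, 0.138]]
blue_tag 0.58 [349.0, 139.0, 410.0, 194.0] [[0.531, 0.304, 0.032], [0.542, 0.333, 0.117], [0.555, 0.359, 0.138]]
tag_rack 0.79 [280.0, 114.0, 395.0, 209.0] [[0.508, 0.221, 0.002], [0.537, 0.295, 0.037], [0.579, 0.364, 0.038]]
tag_rack 0.33 [292.0, 172.0, 346.0, 233.0] [[0.553, 0.232, 0.034], [0.563, 0.261, 0.115], [0.574, 0.288, 0.138]]
table [0.5   0.001 0.34 ] [-0.     0.177  0.984 -0.   ]
plunger_knob 0.68 [310.0, 147.0, 333.0, 176.0] [[0.485, -0.002, 0.061], [0.495, 0.009, 0.105], [0.506, 0.02, 0.107]]
index_table 0.71 [249.0, 82.0, 406.0, 262.0] [[0.433, -0.067, 0.011], [0.521, 0.011, 0.03], [0.629, 0.084, 0.103]]
stand [ 0.53  -0.296  0.34 ] [0.    0.177 0.984 0.   ]
tag_stand 0.83 [130.0, 161.0, 257.0, 243.0] [[0.487, -0.474, 0.006], [0.532, -0.432, 0.011], [0.576, -0.393, 0.169]]
tag_stand 0.79 [268.0, 251.0, 333.0, 352.0] [[0.637, -0.43, 0.001], [0.686, -0.382, 0.011], [0.751, -0.344, 0.168]]
tag_stand 0.73 [287.0, 143.0, 354.0, 215.0] [[0.502, -0.34, 0.008], [0.549, -0.297, 0.011], [0.594, -0.259, 0.169]]
[[-0.0, -0.958, -0.286, 0.073], [1.0, -0.0, -0.001, -0.001], [0.001, -0.286, 0.958, -0.124], [0.0, 0.0, 0.0, 1.0]] 344.59815150526725 5.9083
```

View pics/v2.png

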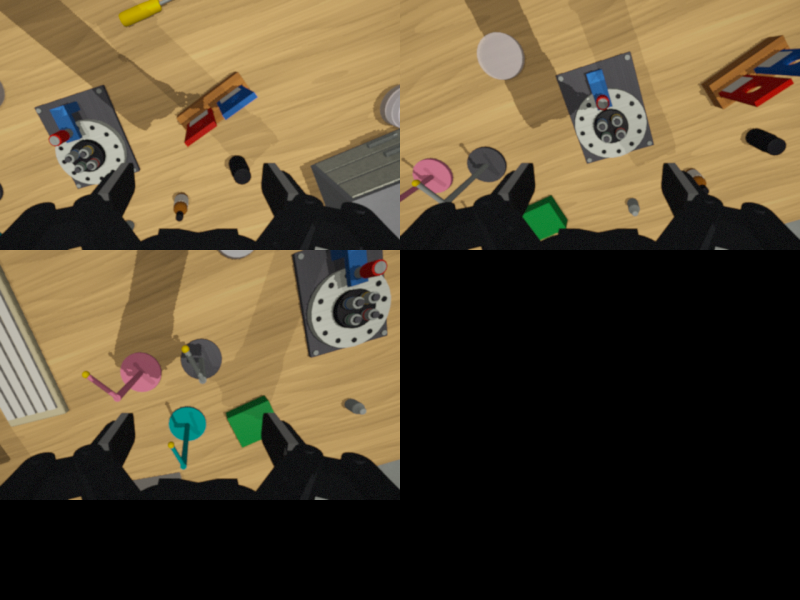

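The wrist views show the rack with the red tag at (320,200), the knob near (321,160), and the steel stand with its yellow ball around (296,160). Next I'll fit poses from the depth data of all the views.

```bash
python3 - <<'E'
from h import *
def load(n):
    z=np.load(n+".npz"); return {k:z[k] for k in z.files}
def cl(c,m):
    v,u=np.nonzero(m&(c["z_map"]>0)); z=c["z_map"][v,u]; F=200/np.tan(np.radians(float(c["fovy"]))/2)
    return (c["T"]@np.c_[(u-c["cx"])/F*z,(v-c["cy"])/F*z,z,np.ones(len(z))].T).T[:,:3]
views={}
for n in("rack","table","stand"): views[n]=load(n)
for n in("scene","side"):
    c=shot(n); c["T"]=world_from_cam(c); views[n]=c
rect=lambda P:cv2.minAreaRect((P[:,:2]*1000).astype(np.float32))
for n,c in views.items():
    P=cl(c,np.ones((400,640),bool)); M=c["z_map"]>0; B=c["color"][M].astype(int); b,g,r=B.T
    red=(r>90)&(g<.4*r)&(b<.45*r); blue=(b>80)&(r<.5*b)&(g<.75*b); yel=(r>120)&(g>.65*r)&(b<.45*r)
    def box(x0,x1,y0,y1,z0,z1): return (P[:,0]>x0)&(P[:,0]<x1)&(P[:,1]>y0)&(P[:,1]<y1)&(P[:,2]>z0)&(P[:,2]<z1)
    print("==",n)
    for nm,m in [("tag",red&box(.5,.65,.2,.3,.06,.16)),("tagtop",red&box(.5,.65,.2,.3,.132,.16)),("bluetop",blue&box(.48,.62,.28,.4,.132,.16)),("knob",red&box(.45,.55,-.04,.05,.075,.12)),("knobtop",box(.47,.53,-.02,.04,.1,.12)),("ball",yel&box(.45,.6,-.36,-.2,.14,.19)),("peg",box(.45,.62,-.36,-.24,.145,.19)&~yel),("post",box(.45,.62,-.36,-.24,.06,.14)),("base",box(.47,.65,-.36,-.24,.006,.014))]:
        Q=P[m]
        if len(Q)<4: continue
        x=Q[:,:2]-Q[:,:2].mean(0); d=np.linalg.svd(x,full_matrices=0)[2][0]
        (cc,wh,_)=rect(Q)
        print(nm,len(Q),"mean",Q.mean(0).round(4),"z",np.percentile(Q[:,2],[2,98]).round(4),"dir",round(np.degrees(np.arctan2(d[1],d[0]))%180,1),"rect",np.round(cc,1),np.round(wh,1))
E
```

```text
== rack
tag 773 mean [0.5643 0.2611 0.1239] z [0.0741 0.138 ] dir 106.3 rect [565.4 260.1] [ 9.7 58.7]
tagtop 569 mean [0.5648 0.2606 0.1365] z [0.1329 0.138 ] dir 106.8 rect [565.4 260.1] [ 9.7 58.6]
bluetop 607 mean [0.5432 0.3325 0.1365] z [0.1331 0.1381] dir 106.7 rect [543.7 332.1] [ 9.3 57.7]
knob 278 mean [0.4954 0.0187 0.0965] z [0.0816 0.1058] dir 13.5 rect [495.5  14.6] [21.3 14.9]
knobtop 370 mean [0.4963 0.0117 0.105 ] z [0.1007 0.1073] dir 87.9 rect [496.3   9.8] [24.5 22.3]
base 53 mean [ 0.5792 -0.2626  0.0084] z [0.006  0.0114] dir 144.9 rect [ 581.3 -264.5] [ 6.2 38.3]
== table
tag 937 mean [0.5653 0.2594 0.1225] z [0.0757 0.1379] dir 106.8 rect [566.  258.8] [10.9 59.9]
tagtop 705 mean [0.5656 0.2589 0.1364] z [0.1345 0.1381] dir 106.6 rect [566.  258.8] [10.9 59.8]
knob 108 mean [0.4921 0.0094 0.1037] z [0.0982 0.1061] dir 123.7 rect [496.2   9. ] [20.2 22.3]
knobtop 385 mean [0.4961 0.0093 0.1051] z [0.1025 0.1072] dir 156.9 rect [496.3   9. ] [22.3 22.5]
ball 103 mean [ 0.5008 -0.3033  0.1693] z [0.166  0.1718] dir 9.4 rect [ 500.7 -303.8] [9.5 9. ]
peg 519 mean 
[... 1572 characters left out ...]
post 160 mean [ 0.5613 -0.2973  0.101 ] z [0.0616 0.1378] dir 111.2 rect [ 560.8 -298. ] [ 9.7 12.1]
base 725 mean [ 0.5634 -0.2969  0.0111] z [0.0071 0.0135] dir 104.8 rect [ 559.  -297.7] [89.2 88.3]
== side
knobtop 31 mean [0.4968 0.0041 0.1036] z [0.1001 0.1074] dir 119.1 rect [497.2   6. ] [19.9 21.3]
ball 4 mean [ 0.501  -0.3082  0.1689] z [0.1656 0.1738] dir 58.1 rect [ 501.9 -308.4] [7.  4.4]
peg 68 mean [ 0.5334 -0.3058  0.1581] z [0.1455 0.1688] dir 6.8 rect [ 530.5 -306. ] [68. 13.]
post 111 mean [ 0.5557 -0.3041  0.1002] z [0.0604 0.1381] dir 130.6 rect [ 555.5 -303.3] [10.2 12.5]
base 531 mean [ 0.5554 -0.3049  0.0097] z [0.0066 0.0132] dir 147.4 rect [ 556.6 -302.9] [90.1 87.1]
```

```bash
cat >> h.py <<'E'
def down(close_deg):
    a=np.radians((close_deg+90)/2); return [0,float(np.cos(a)),float(np.sin(a)),0]
TAG=np.array([.5655,.2595]); ST=np.array([.5560,-.3003]); YAW=6.3; KN=np.array([.4965,.0088])
def st(x,y,z):
    c,s=np.cos(np.radians(YAW)),np.sin(np.radians(YAW)); return [ST[0]+c*x-s*y,ST[1]+s*x+c*y,z]
E
python3 - <<'E'
from h import *
q0=env.current_joints()
for s in(0,180):
    for nm,p,q in [("tag",[*TAG,.131],down(16.7+s)),("st",st(-85*.001,0,.206),down(YAW+s)),("st2",st(-.026,0,.2),down(YAW+s)),("kn",[*KN,.09],down(90+s))]:
        r=env.solve_ik(p,q); print(s,nm,None if r is None else np.round(r,2))
# table yaw
z=np.load("table.npz"); c={k:z[k] for k in z.files}
m=np.load("m_table_index_table_0.npy"); v,u=np.nonzero(m&(c["z_map"]>0)); Z=c["z_map"][v,u]; F=200/np.tan(np.radians(float(c["fovy"]))/2)
P=(c["T"]@np.c_[(u-c["cx"])/F*Z,(v-c["cy"])/F*Z,Z,np.ones(len(Z))].T).T[:,:3]
P=P[abs(P[:,2]-.012)<.005]; print(cv2.minAreaRect((P[:,:2]*1000).astype(np.float32)))
E
```

```text
0 tag [-0.88  0.5   0.55  1.56 -0.28  1.16  0.02]
0 st [-0.17  0.37  0.89  1.64 -0.3   1.28  0.89]
0 st2 [-0.15  0.49  0.86  1.52 -0.38  1.31  0.87]
0 kn [-0.58  0.28  0.57  1.94 -0.19  0.97  1.66]
180 tag [-0.33  0.47 -0.2   1.53  0.1   1.16  2.88]
180 st [-0.41  0.62  1.36  1.65 -0.62  1.39 -1.99]
180 st2 [-0.36  0.76  1.36  1.52 -0.74  1.46 -2.01]
180 kn [-0.9   0.39  0.99  1.95 -0.39  1.01 -1.3 ]
((533.3060302734375, 7.069252014160156), (160.19784545898438, 209.0607452392578), 86.70555114746094)
```

```bash
python3 - <<'E'
from h import *
q=down(16.7)
env.move_to([*TAG,.25],q); env.servo_line([*TAG,.131],feed=.1)
print("f",np.round(env.current_force(),1)); env.grip(0.0)
print("w",env.current_gripper_width(),"ff",env.current_finger_force(),np.round(env.current_tool_pos(),4),np.round(env.current_force(),1))
env.servo_line([*TAG,.34],feed=.1); env.pause(.2)
print("w",env.current_gripper_width(),np.round(env.current_force(),1))
env.move_to(st(-.09,0,.33),down(YAW)); env.pause(.3)
print(env.current_time(),np.round(env.current_tool_pos(),4),np.round(st(-.09,0,.33),4))
o=np.zeros((500,800,3),np.uint8)
for i,n in enumerate(["scene","side"]):
    c=shot(n)
    for d in env.trace("red_tag",n)[:2]:
        P=cloud(c,d["region"]); print(n,d["rect"],round(d["score"],2),np.percentile(P,[3,50,97],axis=0).round(3).tolist())
    v,u=[(190,220),(250,400)][i]; v-=80;u-=110
    o[:400,i*400:i*400+400]=cv2.resize(c["color"][v:v+200,u:u+200],(400,400))
cv2.imwrite("pics/v3.png",o)
E
```

```text
f [-0.3 -0.1  0.9]
w 0.10288909399093393 ff 59.637081027030945 [0.5656 0.2595 0.1311] [-0.3  0.4  0.9]
w 0.10622265715055551 [-0.2 -0.  -1.1]
14.8833 [ 0.4668 -0.3098  0.33  ] [ 0.4665 -0.3102  0.33  ]
scene [180.8, 94.2, 216.6, 150.9] 0.76 [[0.465, -0.337, 0.209], [0.472, -0.308, 0.264], [0.476, -0.28, 0.332]]
scene [327.4, 304.0, 344.1, 330.6] 0.64 [[0.773, -0.023, 0.004], [0.786, -0.012, 0.031], [0.791, 0.001, 0.047]]
```

View pics/v3.png

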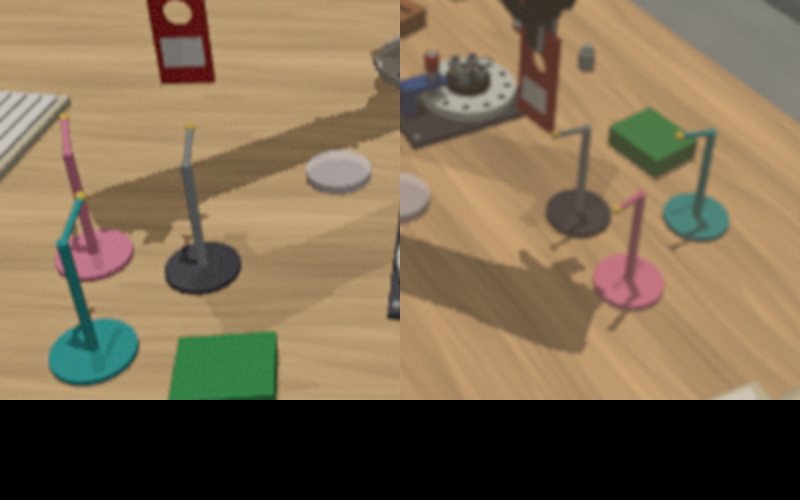

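The tag hangs upright in the gripper in front of the grey stand, its eye in line with the ball (left scene crop, tag at (180,40), ball at (190,127)). Next I'll thread it onto the peg.

```bash
python3 - <<'E'
from h import *
env.servo_line(st(-.09,0,.206),feed=.12)
print(env.servo_line(st(-.026,0,.206),feed=.06,until_force=4),np.round(env.current_tool_pos(),4),np.round(env.current_force(),2))
print(env.servo_line(st(-.026,0,.1845),feed=.02,until_force=2.5),np.round(env.current_tool_pos(),4),np.round(env.current_force(),2),env.current_time())
c=shot("side"); cv2.imwrite("pics/v4.png",cv2.resize(c["color"][200:340,340:480],(560,560),interpolation=cv2.INTER_CUBIC))
E
```

```text
False [ 0.5297 -0.3034  0.2061] [ 0.15 -1.32 -0.68]
True [ 0.5301 -0.3031  0.1873] [0.78 0.44 5.23] 18.3417
```

View pics/v4.png

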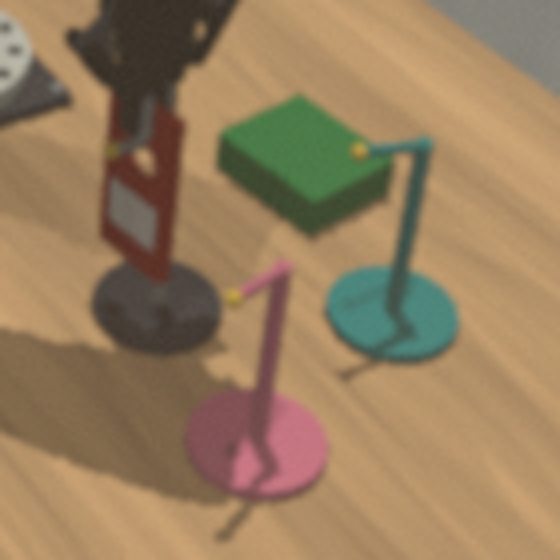

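The peg passes through the eye, with the ball showing in front of the tag at crop (110,150), and contact came at the expected height. I'll release it a little, then back off upwards.

```bash
python3 - <<'E'
from h import *
env.grip(0.24); env.pause(.2)
print(env.current_gripper_width(),np.round(env.current_force(),2))
p=np.array(env.current_tool_pos())
env.servo_line([*p[:2],.26],feed=.06); env.pause(.5)
o=np.zeros((400,800,3),np.uint8)
for i,n in enumerate(["scene","side"]):
    c=shot(n)
    for d in env.trace("red_tag",n)[:2]:
        P=cloud(c,d["region"]); print(n,d["rect"],round(d["score"],2),np.percentile(P,[3,50,97],axis=0).round(3).tolist())
    v,u=[(150,140),(200,340)][i]
    o[:,i*400:i*400+400]=cv2.resize(c["color"][v:v+140,u:u+140],(400,400),interpolation=cv2.INTER_CUBIC)
cv2.imwrite("pics/v5.png",o); print(env.current_time())
E
```

```text
0.2370253343477435 [-0.12  0.55 -0.35]
scene [187.4, 167.6, 223.4, 217.3] 0.62 [[0.52, -0.329, 0.071], [0.53, -0.296, 0.142], [0.539, -0.273, 0.193]]
side [359.3, 219.8, 389.6, 273.4] 0.73 [[0.513, -0.335, 0.041], [0.524, -0.309, 0.127], [0.552, -0.27, 0.192]]
20.9417
```

View pics/v5.png

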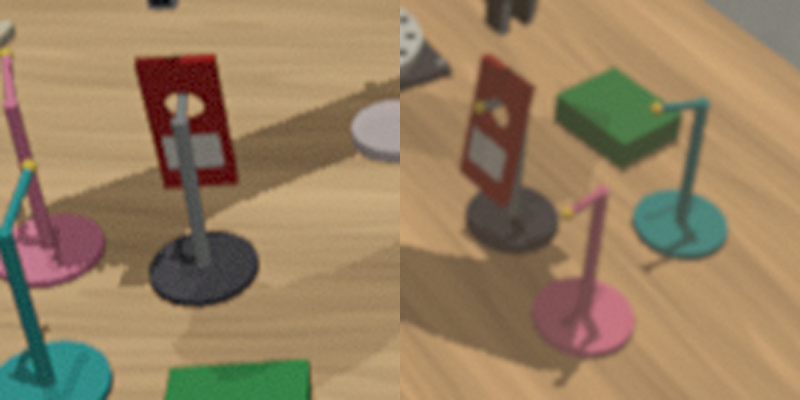

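The red tag hangs freely on the grey stand's peg (left crop, eye at (185,103)) and the gripper is well clear. Next is the knob.

```bash
python3 - <<'E'
from h import *
p=np.array(env.current_tool_pos())
env.servo_line([*p[:2],.32],feed=.15)
env.move_to([*KN,.25],down(86.7)); env.grip(1.0)
print(env.servo_line([*KN,.0915],feed=.1,until_force=8),np.round(env.current_tool_pos(),4))
env.grip(0.0); print("w",env.current_gripper_width(),"ff",env.current_finger_force(),np.round(env.current_force(),1))
print(env.servo_line([*KN,.1105],feed=.015,until_force=22),np.round(env.current_tool_pos(),4),np.round(env.current_force(),1),env.current_time())
env.pause(.5); print(np.round(env.current_tool_pos(),4),np.round(env.current_force(),1),env.current_gripper_width(),env.current_finger_force())
o=np.zeros((400,800,3),np.uint8)
for i,n in enumerate(["scene","side"]):
    c=shot(n); v,u=[(150,280),(170,260)][i]
    o[:,i*400:i*400+400]=cv2.resize(c["color"][v:v+100,u:u+100],(400,400),interpolation=cv2.INTER_CUBIC)
    if i: 
        for d in env.trace("red_tag",n)[:1]: print(np.percentile(cloud(c,d["region"]),[3,50,97],axis=0).round(3).tolist())
cv2.imwrite("pics/v6.png",o); print(env.current_time())
E
```

```text
False [0.4969 0.0089 0.092 ]
w 0.26225641253848775 ff 58.463600277900696 [-2.7  4.5  6.9]
True [0.4966 0.0102 0.1066] [  6.6  -0.1 -11.3] 26.7
[0.4966 0.0102 0.1063] [  5.2  -0.1 -10.9] 0.2579741285633505 61.453531980514526
[[0.513, -0.335, 0.068], [0.523, -0.309, 0.128], [0.535, -0.277, 0.192]]
27.35
```

View pics/v6.png

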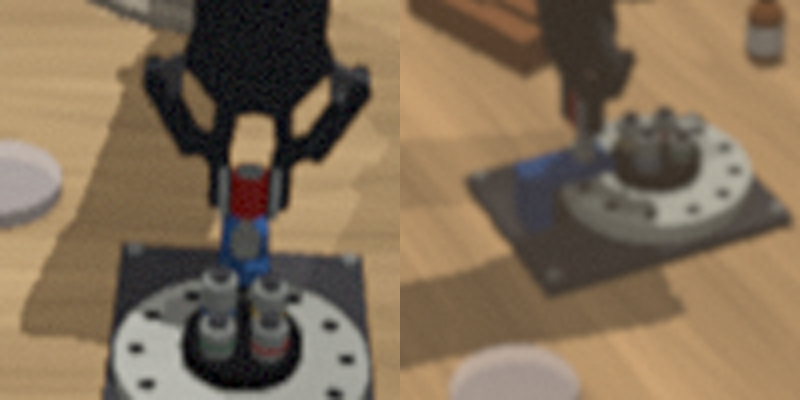

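The red knob sits between the pads (left crop (250,190)), with a gap above the bushing. I'll ease up to the stop and check the knob's height.

```bash
python3 - <<'E'
from h import *
p=np.array(env.current_tool_pos())
print(env.servo_line([p[0],p[1],p[2]+.002],feed=.01,until_force=12)); env.pause(.3)
print(np.round(env.current_tool_pos(),4),np.round(env.current_force(),1),env.current_gripper_width())
for n in("scene","wrist"):
    c=shot(n); P=cloud(c,np.ones((400,640),bool)); b,g,r=c["color"][c["z_map"]>0].astype(int).T
    Q=P[(r>80)&(g<.45*r)&(b<.5*r)&(abs(P[:,0]-.4965)<.02)&(abs(P[:,1]-.009)<.02)&(P[:,2]>.07)]
    if len(Q): print(n,len(Q),np.percentile(Q,[2,50,98],axis=0).round(4).tolist())
for t in["blue_tag"]:
    for d in env.trace(t,"scene")[:1]: print(t,np.percentile(cloud(shot("scene"),d["region"]),50,axis=0).round(3))
print(env.current_time())
E
```

```text
True
[0.4965 0.0102 0.1064] [  6.2  -0.9 -11. ] 0.25799811995435756
scene 68 [[0.504, 0.0011, 0.0957], [0.5082, 0.0096, 0.1076], [0.512, 0.0175, 0.1192]]
wrist 2436 [[0.485, -0.0008, 0.0949], [0.488, 0.0103, 0.1155], [0.5067, 0.0203, 0.1198]]
blue_tag [0.55  0.331 0.09 ]
28.0833
```

```bash
python3 -c "
from rig import env
print(env.finish_job())"
```

```text
the job is handed in; nothing more can be done
None
```

The job is handed in at about 28 s of the 56 s allowed: the red tag hangs freely by its eye on the grey stand's peg, and the gripper holds the plunger up about 14.5 of its 15 mm by camera measurement, with the blue tag unmoved; the judge's result was not shown.

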